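# Level the rocking four-place stirrer and start it

### The job

The four-place magnetic stirrer rocks because its levelling screws are not set alike. Turn the levelling screws at its corners until it stands level, with its weight on all four feet, and only then switch on the stirring places that carry a bottle: push their toggles in the row fully over, away from you, and leave the other toggles off (the row is in the same order as the places). Do not shift the stirrer, and do not disturb the bottles, the lamp or anything else on the bench.

Things in the scene. Friction and masses are not known exactly. Their poses are not given: they have to be found in the camera images.
- stirrer: White four-place stirrer, about 2.6 kg, loose on 4 feet. Origin: under its middle at bench level; x front to rear (away from the robot), y to the robot's left, z up. Housing 180 x 320 mm, underside 14, deck 52 mm up; ears to y = +-230 mm, their tops 22 mm up. Four steel plates = places 1 to 4 from left to right: diameter 70, tops 55 mm up, at x = 35, y = 112, 37, -37, -112 mm.
- screw_fl (a joint): Angle (rad) of the front left levelling screw; range -4.5 to 2, held by friction of 0.06 N m. Turning it clockwise (seen from above) raises the value, screws its foot down and lifts its corner by 1.59 mm per rad (10 mm per turn). On this flat bench the stirrer is level with all feet loaded when the four angles are equal (all knobs equally high over their ears). Feet on the bench give about 1 mm per 12 N.
- screw_fr (a joint): Angle (rad) of the front right levelling screw; range -4.5 to 2, held by friction of 0.06 N m. Turning it clockwise (seen from above) raises the value, screws its foot down and lifts its corner by 1.59 mm per rad (10 mm per turn). On this flat bench the stirrer is level with all feet loaded when the four angles are equal (all knobs equally high over their ears). Feet on the bench give about 1 mm per 12 N.
- screw_rl (a joint): Angle (rad) of the rear left levelling screw; range -4.5 to 2, held by friction of 0.06 N m. Turning it clockwise (seen from above) raises the value, screws its foot down and lifts its corner by 1.59 mm per rad (10 mm per turn). On this flat bench the stirrer is level with all feet loaded when the four angles are equal (all knobs equally high over their ears). Feet on the bench give about 1 mm per 12 N.
- screw_rr (a joint): Angle (rad) of the rear right levelling screw; range -4.5 to 2, held by friction of 0.06 N m. Turning it clockwise (seen from above) raises the value, screws its foot down and lifts its corner by 1.59 mm per rad (10 mm per turn). On this flat bench the stirrer is level with all feet loaded when the four angles are equal (all knobs equally high over their ears). Feet on the bench give about 1 mm per 12 N.
- pad_fl: Rubber foot, diameter 28 mm, of the front left screw. Origin: middle of its underside, on the screw's axis (stirrer x = -70, y = 203 mm). The screw's black knurled knob, diameter 33 mm, reaches from 34 to 60 mm above this origin and moves up and down with the foot; the ear is 9 to 20 mm below the knob, the housing 26 mm beside it. The lamp's bar crosses above this knob.
- pad_fr: Rubber foot, diameter 28 mm, of the front right screw. Origin: middle of its underside, on the screw's axis (stirrer x = -70, y = -203 mm). The screw's black knurled knob, diameter 33 mm, reaches from 34 to 60 mm above this origin and moves up and down with the foot; the ear is 9 to 20 mm below the knob, the housing 26 mm beside it.
- pad_rl: Rubber foot, diameter 28 mm, of the rear left screw. Origin: middle of its underside, on the screw's axis (stirrer x = 70, y = 203 mm). The screw's black knurled knob, diameter 33 mm, reaches from 34 to 60 mm above this origin and moves up and down with the foot; the ear is 9 to 20 mm below the knob, the housing 26 mm beside it.
- pad_rr: Rubber foot, diameter 28 mm, of the rear right screw. Origin: middle of its underside, on the screw's axis (stirrer x = 70, y = -203 mm). The screw's black knurled knob, diameter 33 mm, reaches from 34 to 60 mm above this origin and moves up and down with the foot; the ear is 9 to 20 mm below the knob, the housing 26 mm beside it.
- toggle_1 (a joint): Toggle 1, leftmost, switches place 1. 0 = off, leaning 0.4 rad towards the robot; 0.8 rad = on, leaning 0.4 rad away. Stays where left; 2 N at its end moves it. Steel lever 6.5 mm thick with an 8 mm ball end, ball middle 23.5 mm from the pivot, which is in the deck at x = -62, y = 33 mm of the stirrer. Toggles are 22 mm apart.
- toggle_2 (a joint): Toggle 2, second from the left, switches place 2. 0 = off, leaning 0.4 rad towards the robot; 0.8 rad = on, leaning 0.4 rad away. Stays where left; 2 N at its end moves it. Steel lever 6.5 mm thick with an 8 mm ball end, ball middle 23.5 mm from the pivot, which is in the deck at x = -62, y = 11 mm of the stirrer. Toggles are 22 mm apart.
- toggle_3 (a joint): Toggle 3, third from the left, switches place 3. 0 = off, leaning 0.4 rad towards the robot; 0.8 rad = on, leaning 0.4 rad away. Stays where left; 2 N at its end moves it. Steel lever 6.5 mm thick with an 8 mm ball end, ball middle 23.5 mm from the pivot, which is in the deck at x = -62, y = -11 mm of the stirrer. Toggles are 22 mm apart.
- toggle_4 (a joint): Toggle 4, rightmost, switches place 4. 0 = off, leaning 0.4 rad towards the robot; 0.8 rad = on, leaning 0.4 rad away. Stays where left; 2 N at its end moves it. Steel lever 6.5 mm thick with an 8 mm ball end, ball middle 23.5 mm from the pivot, which is in the deck at x = -62, y = -33 mm of the stirrer. Toggles are 22 mm apart.
- bottle_a_mid (a point): Middle of a capped glass bottle, diameter 52 mm, height 95 mm, standing loose on one of the plates; z along its upright axis.
- bottle_b_mid (a point): Middle of a capped glass bottle, diameter 52 mm, height 95 mm, standing loose on one of the plates; z along its upright axis.
- cork_a_mid (a point): Middle of an empty cork ring, outside diameter 60 mm, height 18 mm, lying loose on a plate that has no bottle.
- cork_b_mid (a point): Middle of an empty cork ring, outside diameter 60 mm, height 18 mm, lying loose on a plate that has no bottle.
- lamp: Bench lamp, fixed. Origin: middle of the underside of its round foot (diameter 104, height 16 mm), which carries a post of diameter 12 mm, 236 mm high. From the post a straight bar, 18 mm wide (x) and 11 mm thick, runs 245 mm along the lamp's -y, its underside 210 mm above the bench, right above the front left levelling screw.
- tip_box_mid (a point): Loose closed box of pipette tips, 85 x 122 x 66 mm, behind the stirrer: its middle.
- tube_rack_mid (a point): Loose tube rack 70 x 160 x 28 mm, with small tubes up to 43 mm high, on the right of the stirrer: its middle.
- dishes_mid (a point): Loose stack of two flat round dishes, diameter 88, height 29 mm, in front: its middle.
- reagent_mid (a point): Small loose amber bottle, diameter 40, height 62 mm, in front on the right: its middle.
- pipette_mid (a point): Hand pipette lying loose in front of the stirrer, about 235 mm long (x), 30 mm high: a point on it, 11 mm above the bench, at the joint of handle and shaft.
- timer_mid (a point): Small loose timer 50 x 30 x 24 mm, behind the stirrer: its middle.
Things that resemble listed ones, but are neither listed nor needed, are in the scene too. Leave any turquoise look-alike of the part that bears bottle_b_mid alone.

How it is judged:
On the way, in this order (a step that is already met when the one before it is completed fails the run):
1. the stirrer stands level, with its weight on all four feet, the fingers touching nothing, while all toggles are still off (contact force between each of pad_fl, pad_fr, pad_rl, pad_rr and anything else above 3 N and angle between stirrer's own z axis and vertical below 0.0087 rad and contact force between the fingers and anything else below 0.1 N and value of joint each of toggle_1, toggle_2, toggle_3, toggle_4 below 0.25 rad), for 0.3 s.
2. the toggles of the places with a bottle are on, the others off (((y of bottle_a_mid in the frame of stirrer between 0.0825 and 0.1425 m and value of joint toggle_1 above 0.6 rad) or (y of bottle_b_mid in the frame of stirrer between 0.0825 and 0.1425 m and value of joint toggle_1 above 0.6 rad) or (not (y of bottle_a_mid in the frame of stirrer between 0.0825 and 0.1425 m) and not (y of bottle_b_mid in the frame of stirrer between 0.0825 and 0.1425 m) and value of joint toggle_1 below 0.25 rad)) and ((y of bottle_a_mid in the frame of stirrer between 0.0075 and 0.0675 m and value of joint toggle_2 above 0.6 rad) or (y of bottle_b_mid in the frame of stirrer between 0.0075 and 0.0675 m and value of joint toggle_2 above 0.6 rad) or (not (y of bottle_a_mid in the frame of stirrer between 0.0075 and 0.0675 m) and not (y of bottle_b_mid in the frame of stirrer between 0.0075 and 0.0675 m) and value of joint toggle_2 below 0.25 rad)) and ((y of bottle_a_mid in the frame of stirrer between -0.0675 and -0.0075 m and value of joint toggle_3 above 0.6 rad) or (y of bottle_b_mid in the frame of stirrer between -0.0675 and -0.0075 m and value of joint toggle_3 above 0.6 rad) or (not (y of bottle_a_mid in the frame of stirrer between -0.0675 and -0.0075 m) and not (y of bottle_b_mid in the frame of stirrer between -0.0675 and -0.0075 m) and value of joint toggle_3 below 0.25 rad)) and ((y of bottle_a_mid in the frame of stirrer between -0.1425 and -0.0825 m and value of joint toggle_4 above 0.6 rad) or (y of bottle_b_mid in the frame of stirrer between -0.1425 and -0.0825 m and value of joint toggle_4 above 0.6 rad) or (not (y of bottle_a_mid in the frame of stirrer between -0.1425 and -0.0825 m) and not (y of bottle_b_mid in the frame of stirrer between -0.1425 and -0.0825 m) and value of joint toggle_4 below 0.25 rad))), for 0.2 s.
At the end, for the whole second after the job is handed in: Each of the four feet presses on the bench with more than 3 N and the stirrer is level within 0.5 degrees (0.0087 rad) and at rest; each toggle whose place carries a bottle is on (over 0.6 rad), every other toggle off (under 0.25 rad); both bottles stand upright on their places (all of step 2 and contact force between each of pad_fl, pad_fr, pad_rl, pad_rr and anything else above 3 N and angle between stirrer's own z axis and vertical below 0.0087 rad and linear speed of stirrer below 0.01 m/s and angle between each of bottle_a_mid, bottle_b_mid's own z axis and vertical below 0.1 rad); the robot touches nothing.
It fails at once if the stirrer is shifted by more than 25 mm (distance of stirrer from where it was at the start of the episode above 0.025 m).
It fails at once if a bottle on the stirrer is shifted by more than 25 mm or tipped (distance of any of bottle_a_mid, bottle_b_mid from where it was at the start of the episode above 0.025 m or angle between any of bottle_a_mid, bottle_b_mid's own z axis and vertical above 0.3 rad).
It fails at once if a cork ring is shifted by more than 30 mm (distance of any of cork_a_mid, cork_b_mid from where it was at the start of the episode above 0.03 m).
It fails at once if the lamp is pushed with more than 15 N (contact force between any of the arm, the fingers and lamp above 15 N).
It fails at once if something else on the bench is shifted by more than 30 mm (distance of any of tip_box_mid, tube_rack_mid, dishes_mid, reagent_mid, pipette_mid, timer_mid from where it was at the start of the episode above 0.03 m).
It also fails if it takes over 72 s, if anything falls off the work surface, if the arm or the gripper's body presses on something with over 40 N, if the wrist force passes 120 N, or if a joint passes its speed limit or range.

### The arm

A 7-joint arm with a two-finger parallel gripper is mounted at the origin on the work surface. World frame = base frame: x ahead of the robot, y to its left, z up, the work surface at z = 0. Lengths are in m, angles in rad, forces in N, time in s.
With the tool pointing down it reaches from about 0.425 to 0.925 m from the base axis. Payload 6.8 kg.
Tool frame: the origin (TCP) lies between the finger pads; the fingertips stand 22 mm ahead of it and the grasp point (between the pads) lies 3 mm ahead of it; z points along the fingers, y is the line along which they close (so a half turn about z gives the same grasp; the last joint's range is limited). The gripper opens to 88 mm and grips with 3 to 60 N. Pads are 20 mm wide; open, the fingers measure 115 mm over their backs; the gripper's body (75 mm by 178 mm) begins 61 mm behind the grasp point.
Start: joints at [-1.316, 0.477, 0.022, 1.555, -0.011, 1.109, -0.083], TCP at [0.24, 0.631, 0.245] pointing down, gripper open.
Joint ranges: [-2.96, 2.96], [-0.34, 2.1], [-1.41, 1.46], [0.24, 2.44], [-1.37, 4.51], [0.17, 1.92], [-2.96, 2.96]. Speed limits (rad/s): [2.39, 2.39, 3.14, 3.14, 3.14, 3.14, 3.14].

### API

Orientations are given as a rotation vector (axis times angle).
In Python, from plant import sense, get_image, calibration, close_job gives the robot as it stands.
- The arm moves only by the tool move_arm, never from a script. Its argument "series" is text: rows parted by semicolons, each of 7 numbers parted by spaces: the turn, a rotation vector about the tool's x, y, z scaled (see below), then the shift along the tool's x, y, z scaled (see below), then the gripper's target within -1 to 1 (shut at 1, half-way at 0, fully open at -1). In form: ax ay az dx dy dz grip; .... A call has 1 to 20 rows; each row is the pose to reach, as a shift and turn from the pose commanded when the call began, along the tool's axes at that moment, turning the shorter way round; what a row does not reach only later rows make up. The controller multiplies each number of a shift by 0.25 m and each number of a turn by pi rad. A row lasts 1/10 s, in which the tool goes at most 50 mm and 8.59 degrees, less where a joint would pass 70% of its speed; a pose out of reach is approached as far as the arm can. A call with a number of a shift or a turn outside -1 to 1 is refused whole. A call with a gripper value outside its range is refused whole. The fingers move at their own pace and stop on an object; the grip force is fixed at half the most. Time passes only in rows, so rows that repeat a pose let the fingers close. It gives the time, the measured TCP pose, the force, the opening and the grip force at its end, in the units of the state.
- sense(): the state, without advancing time (a new reading comes with each control period).
- get_image(name): name is "side" or "top" or "wrist"; returns the picture (400x640x3 uint8, blue, green, red); there is no depth.
- calibration(name): a dict with "camera_matrix" (3x3 intrinsics, pixels), "D" ([k1, k2, p1, p2, k3] as OpenCV has them; the pictures are not rectified), "view" (4x4, takes a point from world to camera coordinates); the wrist camera has in their place "hand_eye" (4x4, takes a point from camera to tool coordinates, whose origin is the TCP and whose axes are the flange's). Camera axes: x right, y down, z forward; pixel columns grow to the right and rows downward; lengths in m; the calibration is good to about 2 mm. A picture is of the moment at which its call begins: read the wrist's pose just before it. calibration takes no time and is no camera call.
- close_job(): hands the job in; it is judged then, once.
The state is a dict: "t": time; "joints": joint angles; "qvel": joint speeds; "joint_efforts": joint torques, N m; "eef_pos": TCP position; "tool_rot": TCP orientation; "contact_force": force on the tool from outside, world axes, zero at the start; "moment": the same for the moment, N m; "opening": opening from 0.0 (shut) to 1.0 (fully open); "finger_force": force on a finger pad.
Only numpy, scipy, OpenCV 4.12 (cv2) and the standard library are available. Lean on these libraries where they do the work, as an engineer would, in place of code of your own. Each camera call takes 0.05 s, during which the arm holds its last target. There are 200 camera calls.

## Working session

There is one attempt and no reset: what is moved stays moved. The work goes in short steps, Python scripts to look and compute and a tool call to move; the robot and the scene stay as the last step left them, time stands still between calls to the robot, and variables do not carry over. Pictures are saved under pics/ and viewed, at most 10 in all, crops included, and the job is handed in when it is done.

Besides the shell and the picture viewer there is one more tool, called as name(argument=value, ...), one argument or row to a line, values as JSON. move_arm: Moves the arm, as the interface text tells. Its arguments: {"type":"object","properties":{"series":{"type":"string"}},"required":["series"]}

```bash
mkdir -p pics; ls; cat > h.py <<'E'
import numpy as np, cv2, json
from plant import sense, get_image, calibration, close_job
def T_tool(s=None):
    s=s or sense(); T=np.eye(4); T[:3,:3]=cv2.Rodrigues(np.array(s["tool_rot"],float))[0]; T[:3,3]=s["eef_pos"]; return T
def cam(name,s=None):
    c=calibration(name); K=np.array(c["camera_matrix"],float); D=np.array(c["D"],float)
    if name=="wrist": V=np.linalg.inv(T_tool(s)@np.array(c["hand_eye"]))
    else: V=np.array(c["view"],float)
    return K,D,V
def proj(C,P):
    K,D,V=C; return cv2.projectPoints(np.atleast_2d(np.array(P,float)),cv2.Rodrigues(V[:3,:3])[0],V[:3,3],K,D)[0].reshape(-1,2)
def rays(C,uv):
    K,D,V=C; n=cv2.undistortPoints(np.array(uv,float).reshape(-1,1,2),K,D).reshape(-1,2)
    d=np.c_[n,np.ones(len(n))]@V[:3,:3]; return -V[:3,:3].T@V[:3,3], d
def onz(C,uv,z):
    o,d=rays(C,uv); return o+d*((z-o[2])/d[:,2:3])
def tri(Cs,uvs):
    A=np.zeros((3,3));b=np.zeros(3)
    for C,uv in zip(Cs,uvs):
        o,d=rays(C,[uv]); d=d[0]/np.linalg.norm(d[0]); M=np.eye(3)-np.outer(d,d); A+=M;b+=M@o
    return np.linalg.solve(A,b)
E
python3 - <<'E'
from h import *
s=sense();print(s)
for n in("top","side","wrist"):
    cv2.imwrite(f"pics/{n}0.png",get_image(n)); C=cam(n,s); o=rays(C,[[320,200]]); print(n,o[0],o[1],C[0][0,0])
E
```

```text
pics
{'t': 0.0, 'joints': array([-1.31607084,  0.47778047,  0.02235315,  1.55641015, -0.01150146,
        1.10926664, -0.08311454]), 'qvel': array([ 1.04504820e-03, -1.29371059e-03, -2.66965237e-04, -1.01376112e-03,
        6.28434298e-04, -5.34319275e-04,  7.45710131e-05]), 'joint_efforts': array([-2.44521234e-04, -5.82855606e+01,  1.53439835e+00, -2.72606635e+01,
       -5.43002982e-02,  1.68536481e-02,  1.53752876e-04]), 'eef_pos': array([0.23939592, 0.63054908, 0.24371254]), 'tool_rot': array([-5.66778798e-01, -3.08985688e+00,  2.71212273e-03]), 'contact_force': array([ 0.86345185,  0.46756066, -0.2386743 ]), 'moment': array([ 0.03778646, -0.06197029, -0.00939791]), 'finger_force': 0.0, 'opening': 0.9962823162946887}
top [0.42248004 0.04477002 1.33404331] [[ 0.11135551  0.00115162 -0.99386316]] 516.7690534087475
side [0.37498291 0.8806942  0.59125303] [[ 0.18768305 -0.84219909 -0.50548409]] 403.6957894818832
wrist [0.16970188 0.65669507 0.38388406] [[ 0.27480017 -0.09735158 -0.95680429]] 297.5178456449216
```

View pics/top0.png

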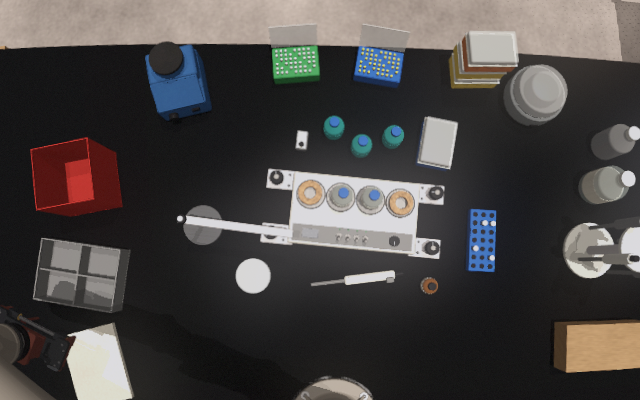

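View pics/side0.png

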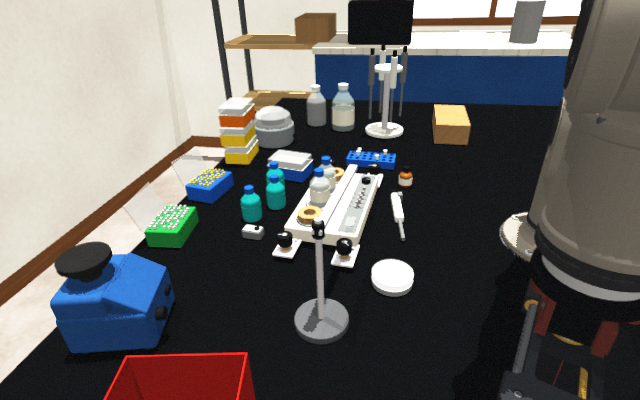

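The bottles (blue caps, 344,192 and 371,192) stand on places 2 and 3. The corks (311,191; 400,201) lie on places 1 and 4. The knobs are at rl (277,178), rr (436,193) and fr (432,248); fl is under the lamp bar at about (270,233). The bar runs from (180,218) to (288,231).

```bash
python3 - <<'E'
from h import *
C=cam("top"); 
for n,uv,z in [("rl",(277,178),.06),("rr",(436,193),.06),("fr",(432,248),.06),("post",(182,218),.236),("barend",(288,231),.221),("dish",(253,275),.029),("rea",(429,285),.06),("pip",(372,279),.02),("pipL",(312,284),.01),("pipR",(402,273),.02),("botA",(343,193),.15),("botB",(371,193),.15),("corkL",(311,191),.07),("corkR",(400,201),.07),("rackTL",(472,209),.03),("tipbox",(437,140),.066),("timer",(302,139),.024),("turq",(361,144),.1)]:
    print(n,onz(C,[uv],z)[0].round(3))
im=cv2.imread("pics/top0.png"); s=cv2.imread("pics/side0.png")
a=cv2.resize(im[160:260,250:450],None,fx=4,fy=4,interpolation=cv2.INTER_CUBIC)
b=cv2.resize(s[150:270,270:390],(400,400),interpolation=cv2.INTER_CUBIC)[:, :]
b=cv2.resize(s[150:270,265:405],None,fx=2,fy=2,interpolation=cv2.INTER_CUBIC) if 0 else b
w=cv2.imread("pics/wrist0.png"); w=cv2.resize(w,(320,200))
cv2.imwrite("pics/z0.png",np.vstack([a,np.hstack([b[:200],w, np.zeros((200,80,3),np.uint8)])]))
E
```

```text
rl [0.618 0.155 0.06 ]
rr [ 0.589 -0.244  0.06 ]
fr [ 0.451 -0.234  0.06 ]
post [0.5   0.342 0.236]
barend [0.479 0.114 0.221]
dish [0.375 0.21  0.029]
rea [ 0.36  -0.227  0.06 ]
pip [ 0.372 -0.089  0.02 ]
pipL [0.356 0.062 0.01 ]
pipR [ 0.388 -0.166  0.02 ]
botA [ 0.573 -0.007  0.15 ]
botB [ 0.574 -0.071  0.15 ]
corkL [0.586 0.069 0.07 ]
corkR [ 0.566 -0.152  0.07 ]
rackTL [ 0.554 -0.345  0.03 ]
tipbox [ 0.724 -0.247  0.066]
timer [0.727 0.096 0.024]
turq [ 0.7   -0.051  0.1  ]
```

View pics/z0.png

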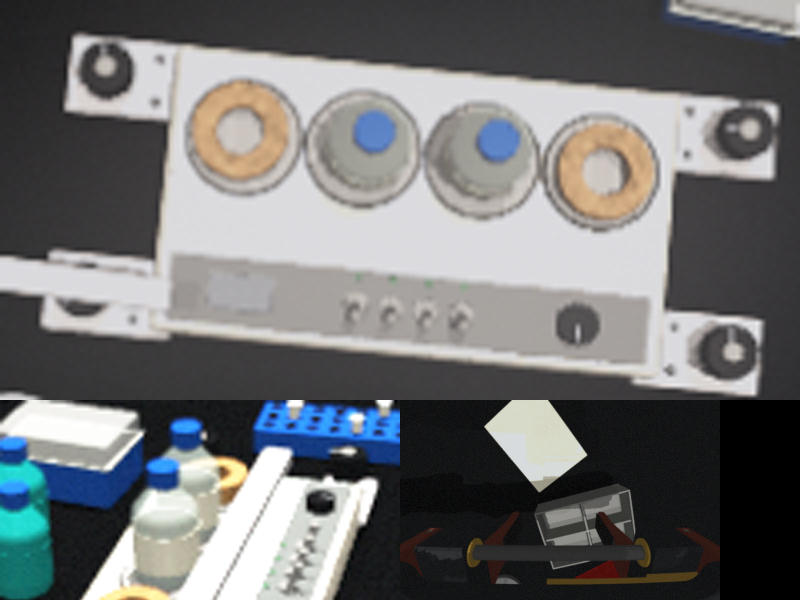

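```bash
cat >> h.py <<'E'
def go(*poses):  # each: x,y,z, yaw deg of tool y axis from world +y (ccw), tilt deg (tool base leans toward heading az), az
    T=T_tool()
    for p in poses:
        x,y,z,yaw=p[:4]; R=Rdown(yaw)
        if len(p)>4: 
            a=np.radians(p[5]); ax=np.array([-np.sin(a),np.cos(a),0])*np.radians(p[4]); R=cv2.Rodrigues(ax)[0]@R
        dr=cv2.Rodrigues(T[:3,:3].T@R)[0].ravel()/np.pi; d=T[:3,:3].T@(np.array([x,y,z])-T[:3,3])/.25
        print(" ".join(f"{v:.4f}" for v in [*dr,*d]), " mm",round(float(np.linalg.norm(d)*250)),"deg",round(float(np.linalg.norm(dr)*180)))
def Rdown(yaw):
    c,s=np.cos(np.radians(yaw)),np.sin(np.radians(yaw)); y=np.array([-s,c,0]); z=np.array([0,0,-1.]); return np.c_[np.cross(y,z),y,z]
E
python3 - <<'E'
from h import *
T=T_tool();print(T.round(3)); print(np.array(calibration("wrist")["hand_eye"]).round(3))
go((.24,.63,.33,-4.2),(.5,.35,.33,-4.2),(.56,.155,.25,-4.2))
E
```

```text
[[-0.935  0.355 -0.     0.239]
 [ 0.355  0.935 -0.001  0.631]
 [-0.    -0.001 -1.     0.244]
 [ 0.     0.     0.     1.   ]]
[[-0.    -0.962 -0.273  0.074]
 [ 1.     0.    -0.002 -0.001]
 [ 0.002 -0.273  0.962 -0.14 ]
 [ 0.     0.     0.     1.   ]]
-0.0004 -0.0000 -0.0921 -0.0033 -0.0022 -0.3444  mm 86 deg 17
-0.0004 -0.0000 -0.0921 -1.3730 -0.6802 -0.3433  mm 393 deg 17
-0.0004 -0.0000 -0.0921 -1.8742 -1.3238 -0.0224  mm 574 deg 17
```

move_arm(
  series="0 0 -0.04 0 0 -0.2 -1; 0 0 -0.09 -0.2 -0.1 -0.35 -1; 0 0 -0.092 -0.4 -0.2 -0.36 -1; 0 0 -0.092 -0.6 -0.3 -0.36 -1; 0 0 -0.092 -0.8 -0.4 -0.36 -1; 0 0 -0.092 -0.95 -0.5 -0.36 -1; 0 0 -0.092 -0.95 -0.5 -0.36 -1",
)

```text
t: 0.85
eef_pos: [0.4205, 0.4255, 0.3347]
tool_rot: [0.124, 3.138, -0.002]
contact_force: [-0.2, -0.2, -0.0]
opening: 0.999
finger_force: 0.0
```

```bash
python3 - <<'E'
from h import *
s=sense();print(s["t"],s["eef_pos"],s["joints"].round(2))
go((.56,.155,.28,-4.2))
E
```

```text
0.85 [0.42051802 0.42549622 0.33472259] [-0.95  0.28  0.06  1.64 -0.02  1.23  0.61]
-0.0004 0.0004 -0.0019 -0.6415 -1.0341 0.2211  mm 309 deg 0
```

move_arm(
  series="0 0 0 -0.13 -0.2 0 -1; 0 0 0 -0.26 -0.4 0 -1; 0 0 0 -0.38 -0.6 0 -1; 0 0 0 -0.5 -0.8 0.1 -1; 0 0 0 -0.64 -0.98 0.22 -1; 0 0 0 -0.64 -0.98 0.22 -1; 0 0 0 -0.64 -0.98 0.22 -1",
)

```text
t: 1.55
eef_pos: [0.56, 0.1659, 0.277]
tool_rot: [-0.131, -3.136, 0.008]
contact_force: [0.0, -1.3, 0.0]
opening: 0.998
finger_force: 0.0
```

```bash
python3 - <<'E'
from h import *
s=sense();print(s["t"],s["eef_pos"],s["joints"].round(2)); np.save("s_rl.npy",s,allow_pickle=True)
cv2.imwrite("pics/w_rl.png",get_image("wrist"))
print(proj(cam("wrist",s),[[.618,.155,.06],[.479,.168,.06]]))
go((.54,-.24,.25,-4.2))
E
```

```text
1.55 [0.56003167 0.16585923 0.27702564] [-0.56  0.3   0.21  1.75 -0.07  1.1   1.15]
[[314.22514152 218.89444139]
 [315.0459969  105.18765672]]
-0.0010 -0.0007 -0.0024 -0.0552 -1.6373 0.1165  mm 411 deg 0
```

View pics/w_rl.png

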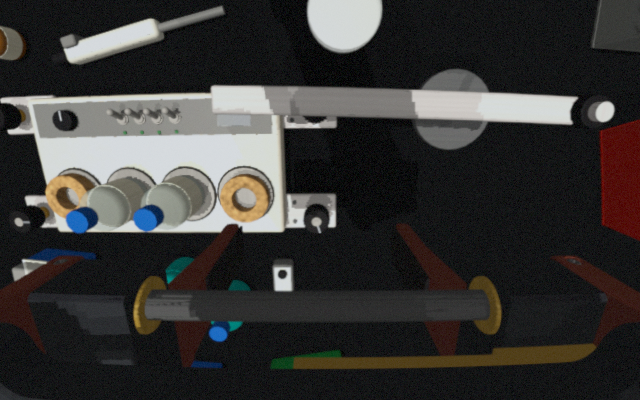

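Rl knob is at (317,217) with its white pointer forward (image down). Rr is at (25,220) with its pointer to the robot's left. Next I look at the right-hand pair.

move_arm(
  series="0 0 0 0 -0.2 0 -1; 0 0 0 0 -0.4 0 -1; 0 0 0 0 -0.6 0 -1; 0 0 0 -0.02 -0.8 0 -1; 0 0 0 -0.04 -1 0 -1",
)

```text
t: 2.1
eef_pos: [0.5502, -0.0756, 0.2803]
tool_rot: [0.111, 3.139, 0.002]
contact_force: [0.6, 0.7, -0.2]
opening: 1.003
finger_force: 0.0
```

move_arm(
  series="0 0 0 0 -0.2 0.05 -1; 0 0 0 0 -0.4 0.1 -1; 0 0 0 0 -0.6 0.12 -1; 0 0 0 0 -0.6 0.12 -1; 0 0 0 0 -0.6 0.12 -1",
)

```text
t: 2.6
eef_pos: [0.5393, -0.2253, 0.2497]
tool_rot: [0.118, 3.139, 0.001]
contact_force: [0.4, 0.4, 0.1]
opening: 1.0
finger_force: 0.0
```

```bash
python3 - <<'E'
from h import *
s=sense();print(s["t"],s["eef_pos"],s["joints"].round(2)); np.save("s_r.npy",s,allow_pickle=True)
im=get_image("wrist");cv2.imwrite("pics/w_r.png",im)
w=cv2.imread("pics/w_rl.png")
C=cam("wrist",s); p=proj(C,[[.589,-.244,.06],[.451,-.234,.06]]); print(p)
def crop(im,c,r=40): 
    x,y=map(int,c); P=cv2.copyMakeBorder(im,r,r,r,r,cv2.BORDER_CONSTANT); return cv2.resize(P[y:y+2*r,x:x+2*r],(390,390),interpolation=cv2.INTER_CUBIC)
cv2.imwrite("pics/z1.png",cv2.resize(np.hstack([crop(w,(317,217)),crop(im,p[0]),crop(im,p[1])]),(798,266),interpolation=cv2.INTER_AREA))
E
```

```text
2.6 [ 0.53933485 -0.22533734  0.2497192 ] [-0.02  0.34  0.39  1.79 -0.15  1.04  1.92]
[[305.38903739 220.44300199]
 [303.63601402  97.93834058]]
```

View pics/z1.png

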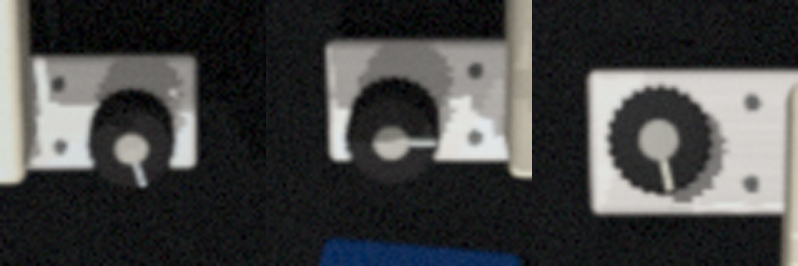

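The pointers measured from forward, turning towards the left, are about rl +20°, rr +90° and fr +11° in the image. Only fl is left, so I look past the front of the bar.

```bash
python3 - <<'E'
from h import *
go((.465,.168,.275,-4.2))
E
```

```text
0.0004 0.0001 0.0003 0.4121 1.5405 -0.0992  mm 399 deg 0
```

move_arm(
  series="0 0 0 0.05 0.2 -0.1 -1; 0 0 0 0.1 0.4 -0.1 -1; 0 0 0 0.15 0.6 -0.1 -1; 0 0 0 0.2 0.8 -0.1 -1; 0 0 0 0.26 1 -0.1 -1",
)

```text
t: 3.15
eef_pos: [0.4948, 0.0208, 0.2754]
tool_rot: [0.108, 3.138, 0.002]
contact_force: [0.8, 0.1, 0.6]
opening: 1.001
finger_force: 0.0
```

move_arm(
  series="0 0 0 0.05 0.19 0 -1; 0 0 0 0.1 0.36 0 -1; 0 0 0 0.15 0.54 0 -1; 0 0 0 0.15 0.54 0 -1; 0 0 0 0.15 0.54 0 -1",
)

```text
t: 3.65
eef_pos: [0.467, 0.1562, 0.275]
tool_rot: [0.105, 3.14, 0.001]
contact_force: [0.8, 0.3, 0.4]
opening: 1.001
finger_force: 0.0
```

```bash
python3 - <<'E'
from h import *
s=sense();print(s["t"],s["eef_pos"]); np.save("s_fl.npy",s,allow_pickle=True)
im=get_image("wrist");cv2.imwrite("pics/w_fl.png",im)
p=proj(cam("wrist",s),[[.479,.168,.06]])[0]; print(p)
x,y=map(int,p); a=im[max(y-50,0):y+50,x-60:x+60]; print(max(y-50,0),x-60)
cv2.imwrite("pics/z2.png",cv2.resize(a,None,fx=5,fy=5,interpolation=cv2.INTER_CUBIC))
E
```

```text
3.65 [0.46695655 0.15619908 0.27502992]
[328.1619051  182.70504342]
132 268
```

View pics/z2.png

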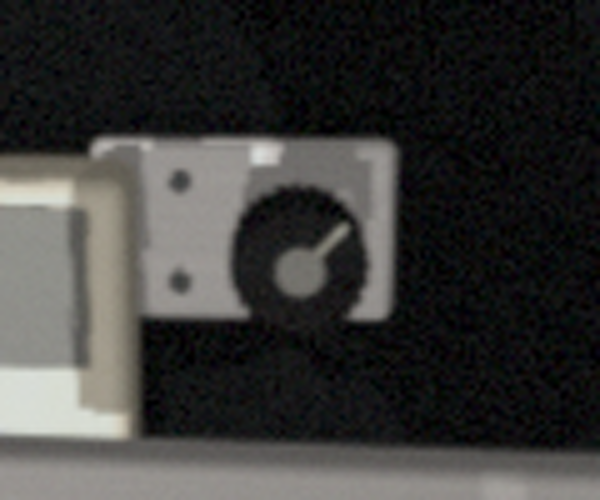

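The fl pointer runs from the hub (300,272) to the tip (347,227) in the crop, which is about 135° to the left of forward. Now I work out pointer angles and knob heights over the ears.

```bash
cat > ang.py <<'E'
from h import *
from scipy.optimize import brentq
yaw=np.radians(-4.2); X=np.array([np.cos(yaw),np.sin(yaw)]);Y=np.array([-X[1],X[0]])
def ana(n,C,sc,o,hub,d1,d2,tip,er=.024):
    f=lambda p:np.array(p)/sc+np.array(o)
    dots=onz(C,[f(d1),f(d2)],er)[:,:2]; m=dots.mean(0)
    g=lambda z:(onz(C,[f(hub)],z)[0,:2]-m)@X
    z=brentq(g,-.1,.2); h,t=onz(C,[f(hub),f(tip)],z)[:,:2]; v=t-h
    print(n,"hub",h.round(4),"z",round(z,4),"dotspacing",np.linalg.norm(dots[1]-dots[0]).round(4),"hub-dots y",round(float((h-m)@Y),4),"yaw dots",np.degrees(np.arctan2(*(dots[1]-dots[0])[::-1])).round(1),"ptr ccw rel",np.degrees(np.arctan2(v@Y,v@X)).round(1))
E
python3 - <<'E'
from ang import *
S=lambda n:cam("wrist",np.load(n,allow_pickle=True).item())
ana("rl",S("s_rl.npy"),3.325,(277,177),(130,148),(57,84),(60,147),(143,183))
ana("rr",S("s_r.npy"),3.325,(265,180),(124,142),(209,70),(209,137),(170,142))
ana("fr",S("s_r.npy"),3.325,(263,57),(126,140),(220,102),(220,184),(136,189))
ana("fl",S("s_fl.npy"),5,(268,132),(300,272),(180,181),(180,282),(347,227))
for p in ("botA","botB"): pass
go((.618,.155,.3,-4.2))
E
```

```text
rl hub [0.6208 0.1572] z 0.0624 dotspacing 0.028 hub-dots y 0.0304 yaw dots -3.4 ptr ccw rel 18.6
rr hub [ 0.5897 -0.2475] z 0.0648 dotspacing 0.0277 hub-dots y -0.0312 yaw dots -3.7 ptr ccw rel 89.9
fr hub [ 0.4519 -0.2371] z 0.0588 dotspacing 0.028 hub-dots y -0.0315 yaw dots -3.8 ptr ccw rel 11.1
fl hub [0.4819 0.1674] z 0.0669 dotspacing 0.0279 hub-dots y 0.0308 yaw dots -4.5 ptr ccw rel 135.3
0.0001 0.0001 0.0010 -0.6005 0.0448 -0.1000  mm 153 deg 0
```

```bash
python3 - <<'E'
from h import *
go((.455,-.05,.25,-60),(.4515,-.236,.16,-110))
E
```

```text
0.0001 0.0000 0.3110 -0.0076 -0.8190 0.0997  mm 206 deg 56
0.0001 -0.0000 0.5887 -0.0458 -1.5622 0.4595  mm 407 deg 106
```

move_arm(
  series="0 0 0.045 0 -0.15 0 -0.5; 0 0 0.09 0 -0.3 0 -0.05; 0 0 0.135 0 -0.45 0 -0.05; 0 0 0.18 0 -0.6 0 -0.05; 0 0 0.225 0 -0.7 0 -0.05; 0 0 0.27 0 -0.8 0 -0.05; 0 0 0.311 0 -0.9 0 -0.05; 0 0 0.311 0 -0.98 0 -0.05",
)

```text
t: 4.5
eef_pos: [0.4494, -0.0938, 0.2749]
tool_rot: [1.585, 2.712, 0.0]
contact_force: [0.9, 0.1, -0.3]
opening: 0.524
finger_force: 0.0
```

```bash
python3 - <<'E'
from h import *
print(sense()["opening"],sense()["joints"].round(2));go((.4515,-.236,.13,-110))
E
```

```text
0.5238652638385068 [-0.33  0.07  0.43  2.04 -0.04  1.04  0.63]
0.0001 -0.0000 0.2745 -0.4994 -0.2721 0.5796  mm 203 deg 49
```

move_arm(
  series="0 0 0.045 -0.12 -0.07 0 -0.05; 0 0 0.09 -0.24 -0.13 0.1 -0.05; 0 0 0.135 -0.36 -0.2 0.25 -0.05; 0 0 0.18 -0.5 -0.272 0.42 -0.05; 0 0 0.225 -0.5 -0.272 0.58 -0.05; 0 0 0.2745 -0.5 -0.272 0.58 -0.05; 0 0 0.2745 -0.5 -0.272 0.58 -0.05; 0 0 0.2745 -0.5 -0.272 0.58 -0.05",
)

```text
t: 5.3
eef_pos: [0.4534, -0.2342, 0.1302]
tool_rot: [2.564, 1.814, 0.0]
contact_force: [0.2, -0.9, -0.4]
opening: 0.522
finger_force: 0.0
```

```bash
python3 - <<'E'
from h import *
s=sense();print(s["joints"].round(2));go((.4515,-.236,.058,-110))
im=get_image("wrist"); cv2.imwrite("pics/w3.png",im); print(proj(cam("wrist",s),[[.4515,-.236,.06]]))
# gripped footprint: finger pads at +-23mm
T=T_tool(s); print(proj(cam("wrist",s),[T[:3,3]+T[:3,1]*k+T[:3,2]*.022 for k in(-.023,.023)]))
E
```

```text
[-0.13  0.41  0.6   2.08 -0.34  0.74  0.35]
0.0003 0.0001 0.0031 -0.0091 -0.0049 0.2889  mm 72 deg 1
[[314.95907484 215.25448477]]
[[277.7067124  239.44975303]
 [355.14618838 239.45066423]]
```

View pics/w3.png

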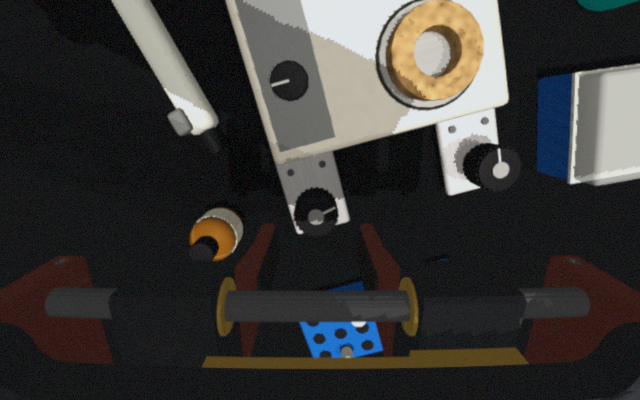

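move_arm(
  series="0 0 0 -0.01 0 0.15 -0.05; 0 0 0 -0.01 0 0.289 -0.05; 0 0 0 -0.01 0 0.289 -0.05; 0 0 0 -0.01 0 0.289 1; 0 0 0 -0.01 0 0.289 1; 0 0 0 -0.01 0 0.289 1; 0 0 0 -0.01 0 0.289 1",
)

```text
t: 6.05
eef_pos: [0.4521, -0.236, 0.0588]
tool_rot: [-2.567, -1.811, -0.001]
contact_force: [-5.9, 1.2, 8.4]
opening: 0.369
finger_force: 30.0
```

move_arm(
  series="0 0 -0.046 0 0 0 1; 0 0 -0.092 0 0 0 1; 0 0 -0.138 0 0 0 1; 0 0 -0.184 0 0 0 1; 0 0 -0.23 0 0 0 1; 0 0 -0.276 0 0 0 1; 0 0 -0.322 0 0 0 1; 0 0 -0.368 0 0 0 1; 0 0 -0.414 0 0 0 1; 0 0 -0.46 0 0 0 1; 0 0 -0.506 0 0 0 1; 0 0 -0.552 0 0 0 1; 0 0 -0.598 0 0 0 1; 0 0 -0.644 0 0 0 1; 0 0 -0.69 0 0 0 1; 0 0 -0.69 0 0 0 1; 0 0 -0.69 0 0 0 1; 0 0 -0.69 0 0 0 1",
)

```text
t: 7.85
eef_pos: [0.4507, -0.2362, 0.0588]
tool_rot: [0.397, -3.114, 0.0]
contact_force: [-7.8, 2.3, 11.8]
opening: 0.366
finger_force: 30.0
```

```bash
python3 - <<'E'
from h import *
s=sense();print(s["joints"].round(2),s["contact_force"],s["moment"],T_tool().round(3)[:2])
E
```

```text
[ 0.42  0.48 -0.07  2.09  0.06  0.58  2.13] [-7.80416197  2.27437985 11.8219914 ] [0.77620548 1.77846308 0.06848038] [[-0.968 -0.251 -0.003  0.451]
 [-0.251  0.968 -0.    -0.236]]
```

move_arm(
  series="0 0 0 0 0 0 -0.05; 0 0 0 0 0 0 -0.05; 0 0 0 0 0 -0.15 -0.05; 0 0 0 0 0 -0.35 -0.05; 0 0 0 0 0 -0.35 -0.05",
)

```text
t: 8.35
eef_pos: [0.4568, -0.2378, 0.1511]
tool_rot: [-0.397, 3.106, -0.01]
contact_force: [1.2, 0.2, -0.2]
opening: 0.527
finger_force: 0.0
```

```bash
python3 - <<'E'
from h import *
go((.5895,-.246,.13,-30))
E
```

```text
-0.0011 0.0039 0.2476 -0.5048 -0.1648 0.0904  mm 135 deg 45
```

move_arm(
  series="0 0 0.045 -0.18 -0.05 0 -0.05; 0 0 0.09 -0.36 -0.11 0 -0.05; 0 0 0.135 -0.5 -0.165 0 -0.05; 0 0 0.18 -0.505 -0.165 0.09 -0.05; 0 0 0.225 -0.505 -0.165 0.09 -0.05; 0 0 0.248 -0.505 -0.165 0.09 -0.05; 0 0 0.248 -0.505 -0.165 0.09 -0.05",
)

```text
t: 9.05
eef_pos: [0.5854, -0.2439, 0.122]
tool_rot: [0.814, 3.034, -0.001]
contact_force: [1.2, -0.1, 0.2]
opening: 0.524
finger_force: 0.0
```

```bash
python3 - <<'E'
from h import *
s=sense();print(s["joints"].round(2));go((.5895,-.246,.058,-30))
im=get_image("wrist"); cv2.imwrite("pics/w4.png",im); p=proj(cam("wrist",s),[[.5895,-.246,.06],[.4515,-.236,.06]]); print(p)
a=[cv2.resize(im[max(int(y)-50,0):max(int(y)-50,0)+100,int(x)-60:int(x)+60],(400,333),interpolation=cv2.INTER_CUBIC) for x,y in p]
print([(int(x)-60,max(int(y)-50,0)) for x,y in p]);cv2.imwrite("pics/z4.png",np.hstack(a))
E
```

```text
[ 0.22  0.54  0.1   1.77 -0.07  0.84  1.4 ]
-0.0002 0.0002 -0.0003 -0.0184 0.0010 0.2561  mm 64 deg 0
[[318.5590923  222.78862782]
 [221.95870253  35.70952219]]
[(258, 172), (161, 0)]
```

View pics/z4.png

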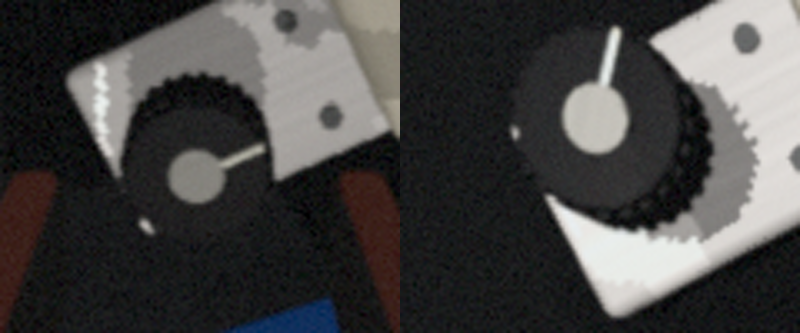

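```bash
python3 - <<'E'
from ang import *
s=sense(); C=cam("wrist",s)
ana("fr",C,3.3333,(161,0),(196,118),(346,38),(398,158),(214,32))
ana("rr",C,3.3333,(258,172),(197,177),(287,20),(331,116),(262,149))
E
```

```text
fr hub [ 0.4525 -0.2366] z 0.0656 dotspacing 0.0266 hub-dots y -0.0296 yaw dots -6.4 ptr ccw rel 137.7
rr hub [ 0.5896 -0.2474] z 0.0628 dotspacing 0.0275 hub-dots y -0.031 yaw dots -4.6 ptr ccw rel 89.1
```

move_arm(
  series="0 0 0 -0.018 0 0.15 -0.05; 0 0 0 -0.018 0 0.256 -0.05; 0 0 0 -0.018 0 0.256 -0.05; 0 0 0 -0.018 0 0.256 1; 0 0 0 -0.018 0 0.256 1; 0 0 0 -0.018 0 0.256 1; 0 0 0 -0.018 0 0.256 1",
)

```text
t: 9.8
eef_pos: [0.5899, -0.2468, 0.0599]
tool_rot: [0.814, 3.031, -0.0]
contact_force: [1.4, -0.2, 2.7]
opening: 0.367
finger_force: 30.0
```

move_arm(
  series="0 0 -0.045 0 0 0 1; 0 0 -0.09 0 0 0 1; 0 0 -0.135 0 0 0 1; 0 0 -0.18 0 0 0 1; 0 0 -0.225 0 0 0 1; 0 0 -0.256 0 0 0 1; 0 0 -0.256 0 0 0 1; 0 0 -0.256 0 0 0 1; 0 0 -0.256 0 0 0 -0.05; 0 0 -0.256 0 0 0 -0.05; 0 0 -0.256 0 0 -0.2 -0.05; 0 0 -0.256 0 0 -0.4 -0.05; 0 0 -0.256 0 0 -0.6 -0.05; 0 0 -0.256 0 0 -0.6 -0.05",
)

```text
t: 11.2
eef_pos: [0.5923, -0.2473, 0.2157]
tool_rot: [-0.434, 3.101, -0.008]
contact_force: [-0.4, -0.2, 0.4]
opening: 0.527
finger_force: 0.0
```

```bash
python3 - <<'E'
from h import *
s=sense();print(s["joints"].round(2))
im=get_image("wrist"); cv2.imwrite("pics/w5.png",im); p=proj(cam("wrist",s),[[.5895,-.246,.06]]); print(p)
go((.6,-.04,.21,-60),(.62,.157,.13,-110))
E
```

```text
[ 0.4   0.45 -0.13  1.67  0.07  1.02  2.09]
[[321.04117643 182.48557524]]
0.0001 0.0022 0.4220 -0.2638 0.7846 0.0067  mm 207 deg 76
0.0012 0.0022 0.6998 -0.5557 1.5214 0.3256  mm 413 deg 126
```

move_arm(
  series="0 0 0.045 -0.07 0.18 0 -0.05; 0 0 0.09 -0.14 0.36 0 -0.05; 0 0 0.135 -0.2 0.54 0 -0.05; 0 0 0.18 -0.26 0.72 0 -0.05; 0 0 0.225 -0.33 0.9 0 -0.05; 0 0 0.27 -0.37 0.99 0 -0.05; 0 0 0.315 -0.37 0.99 0 -0.05; 0 0 0.315 -0.37 0.99 0 -0.05",
)

```text
t: 12.05
eef_pos: [0.6081, 0.0184, 0.2064]
tool_rot: [-1.09, -2.943, 0.003]
contact_force: [0.7, -1.1, -0.9]
opening: 0.525
finger_force: 0.0
```

```bash
python3 - <<'E'
from h import *
s=sense();print(s["eef_pos"],s["joints"].round(2))
go((.62,.157,.13,-80))
E
```

```text
[0.6080847  0.01838627 0.20636317] [-0.13  0.41 -0.    1.76  0.    0.98  0.73]
-0.0011 -0.0004 0.2186 0.3243 0.4526 0.3049  mm 159 deg 39
```

move_arm(
  series="0 0 0.045 0.11 0.15 0 -0.05; 0 0 0.09 0.22 0.3 0 -0.05; 0 0 0.135 0.325 0.452 0 -0.05; 0 0 0.18 0.325 0.452 0.15 -0.05; 0 0 0.2186 0.325 0.452 0.305 -0.05; 0 0 0.2186 0.325 0.452 0.305 -0.05; 0 0 0.2186 0.325 0.452 0.305 -0.05",
)

```text
t: 12.75
eef_pos: [0.6209, 0.1543, 0.1315]
tool_rot: [-2.015, -2.409, 0.004]
contact_force: [0.7, 1.0, 0.7]
opening: 0.522
finger_force: 0.0
```

```bash
python3 - <<'E'
from h import *
s=sense();print(s["joints"].round(2)); np.save("s6.npy",s,allow_pickle=True)
im=get_image("wrist"); cv2.imwrite("pics/w6.png",im); p=proj(cam("wrist",s),[[.62,.157,.06]])[0]; print(p)
w5=cv2.imread("pics/w5.png")
f=lambda im,x,y:cv2.resize(im[y-50:y+50,x-60:x+60],(400,333),interpolation=cv2.INTER_CUBIC)
x,y=map(int,p);print(x-60,y-50)
cv2.imwrite("pics/z6.png",np.hstack([f(w5,321,182),f(im,x,y)]))
go((.62,.157,.058,-80))
E
```

```text
[-0.42  0.54  0.1   1.74 -0.07  0.86 -0.11]
[316.96680191 208.17961176]
256 158
0.0001 0.0001 0.0007 0.0107 -0.0066 0.3002  mm 75 deg 0
```

View pics/z6.png

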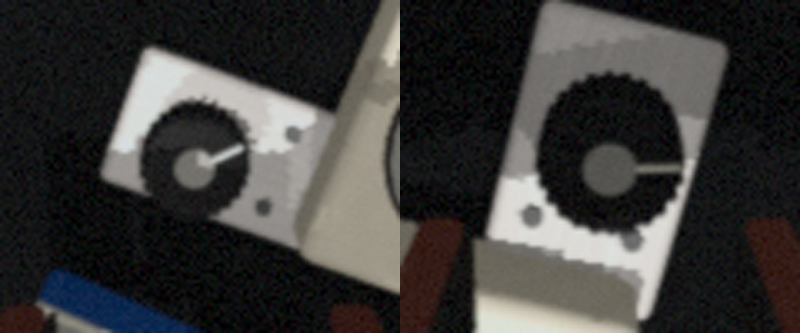

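```bash
python3 - <<'E'
from ang import *
C=cam("wrist",np.load("s6.npy",allow_pickle=True).item())
ana("rl",C,3.3333,(256,158),(208,169),(132,215),(232,241),(284,168))
s=sense(); s=dict(s); s["eef_pos"]=np.array([.5923,-.2473,.2157]); s["tool_rot"]=np.array([-.434,3.101,-.008])
ana("rr",cam("wrist",s),3.3333,(261,132),(194,168),(293,134),(263,207),(242,148))
E
```

```text
rl hub [0.6215 0.1547] z 0.0538 dotspacing 0.0278 hub-dots y 0.0277 yaw dots -5.4 ptr ccw rel 15.2
rr hub [ 0.5908 -0.2468] z 0.062 dotspacing 0.0277 hub-dots y -0.0307 yaw dots -4.5 ptr ccw rel 133.5
```

move_arm(
  series="0 0 0 0.01 0 0.15 -0.05; 0 0 0 0.01 0 0.3 -0.05; 0 0 0 0.01 0 0.3 -0.05; 0 0 0 0.01 0 0.3 1; 0 0 0 0.01 0 0.3 1; 0 0 0 0.01 0 0.3 1; 0 0 0 0.01 0 0.3 1",
)

```text
t: 13.5
eef_pos: [0.6217, 0.158, 0.0596]
tool_rot: [2.019, 2.405, 0.002]
contact_force: [-3.8, -1.8, 7.5]
opening: 0.367
finger_force: 30.0
```

move_arm(
  series="0 0 -0.046 0 0 0 1; 0 0 -0.092 0 0 0 1; 0 0 -0.138 0 0 0 1; 0 0 -0.184 0 0 0 1; 0 0 -0.23 0 0 0 1; 0 0 -0.276 0 0 0 1; 0 0 -0.322 0 0 0 1; 0 0 -0.368 0 0 0 1; 0 0 -0.414 0 0 0 1; 0 0 -0.46 0 0 0 1; 0 0 -0.506 0 0 0 1; 0 0 -0.552 0 0 0 1; 0 0 -0.598 0 0 0 1; 0 0 -0.644 0 0 0 1; 0 0 -0.656 0 0 0 1; 0 0 -0.656 0 0 0 1; 0 0 -0.656 0 0 0 1; 0 0 -0.656 0 0 0 -0.05; 0 0 -0.656 0 0 0 -0.05",
)

```text
t: 15.4
eef_pos: [0.6223, 0.1581, 0.0585]
tool_rot: [-1.023, 2.967, -0.001]
contact_force: [0.5, -0.7, 0.5]
opening: 0.504
finger_force: 0.0
```

move_arm(
  series="0 0 0 0 0 -0.2 -0.05; 0 0 0 0 0 -0.4 -0.05; 0 0 0 0 0 -0.6 -0.05; 0 0 0 0 0 -0.65 -0.05; 0 0 0 0 0 -0.65 -0.05",
)

```text
t: 15.9
eef_pos: [0.6227, 0.1587, 0.2228]
tool_rot: [-1.022, 2.964, -0.001]
contact_force: [-0.4, -0.6, -0.6]
opening: 0.522
finger_force: 0.0
```

```bash
python3 - <<'E'
from h import *
s=sense();print(s["eef_pos"],s["joints"].round(2)); np.save("s7.npy",s,allow_pickle=True)
im=get_image("wrist"); cv2.imwrite("pics/w7.png",im); p=proj(cam("wrist",s),[[.621,.157,.06]])[0]; print(p)
f=lambda im,x,y:cv2.resize(im[y-50:y+50,x-60:x+60],(400,333),interpolation=cv2.INTER_CUBIC)
x,y=map(int,p);print(x-60,y-50)
# whole scaled picture beside crop
cv2.imwrite("pics/z7.png",np.hstack([f(im,x,y),cv2.resize(im,(400,250))[0:250][:, :] if 0 else cv2.copyMakeBorder(cv2.resize(im,(400,250)),0,83,0,0,cv2.BORDER_CONSTANT)]))
E
```

```text
[0.62266472 0.1586595  0.22275894] [ 0.02  0.49 -0.5   1.64  0.26  1.08  1.68]
[317.95369508 181.78580772]
257 131
```

View pics/z7.png

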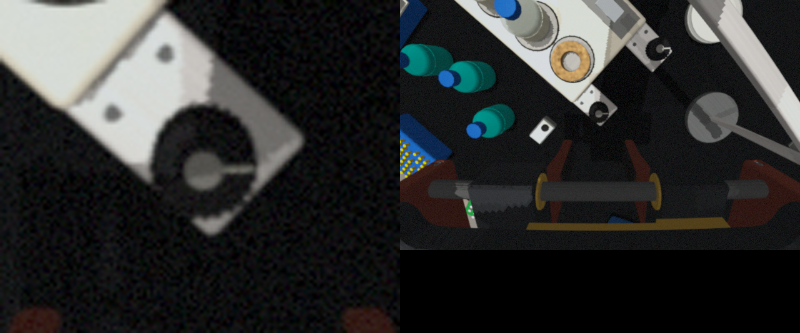

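```bash
python3 - <<'E'
from ang import *
C=cam("wrist",np.load("s7.npy",allow_pickle=True).item())
ana("rl",C,3.3333,(257,131),(203,168),(113,113),(166,53),(252,169))
# pointer directions for fl, by bright pixels around the knob
im=cv2.imread("pics/w7.png").max(2)
p=proj(C,[[.481,.1675,.06]])[0];print(p); x,y=map(int,p)
print(im[y-14:y+15,x-14:x+22:1][::2])
E
```

```text
rl hub [0.6197 0.1559] z 0.0655 dotspacing 0.0278 hub-dots y 0.0295 yaw dots 176.2 ptr ccw rel 131.1
[416.38889734  76.90785186]
[[162 154 148 130  99  58  29  21  28  26  22  19  23  18  14  23  26  23
   16  22  26  33  32  23  27  17  25  23  17  21  23  16   9  14  19  27]
 [101  61  32  21  25  25  26  28  29  28  26  22  23  19  21  25  20  15
   24  28  22  35  35  34  35  34  27  20  20  14  16  28  24  21  22  16]
 [ 19  20  19  28  20  28  27  29  29  16  20  11  24  22   1  31  21  24
   26  31  33  39  38  36  34  39  23  26  24  20  13  19  21  21  23  18]
 [ 17  27  21  21  25  22  19  23  22  23  24  23  14  21  13  23  20  23
   17  23  26  35  36  35  29  39  35  37  33  22  23  19  19  17  21  19]
 [ 19  27  27  27  31  18  19  27  26  17  14  14  29  31  31  33  33  23
   29  27  36  37  31  40  35  35  38  36  30  24  26  23  11  20  19  14]
 [ 26  17  17  23  28  28  22  26  28  28  42  66  73  80  81  83  87  78
   60  43  33  31  41  33  34  37  35  37  35  29  26  16  31  28  17  23]
 [ 30  26  27   8  20  27  19  11  39  67  81  82  80  84  85  80  82  89
  1
[... 564 characters left out ...]
  84  84  88  84  86  81  78
   58  38  33  27  34  38  36  38  35  33  60 115 170 189 156  66  27   5]
 [ 30  23  25  24  23  29  16  13  17  25  35  46  54  54  53  48  40  28
   24  15  17  20  24  32  32  30  38  47 115 182 172 131  69  28  18  29]
 [ 25  27  29  15  10   4  20  22  17  25  19  13  25  19   9  21  17  20
   15  18  20   9  15  25  23  28  39  65 109 121  76  34  10  24  20  21]
 [ 20  27  18  24  14  17  19  22  21  16  16   2  22  18   7  25  12  16
   20  17   8  21  17  22  27  72 144 112  70  28  24  19  23  16  15   7]
 [ 15  15  21  19  24  19  19  27  13  15  18  18  17  18  18   7  24  17
   10  16  22  25  26  31  33  42  63  31  11  23  10  20  22  26  14  11]]
```

```bash
python3 - <<'E'
from h import *
C=cam("top")
print(onz(C,[(250+u/4,160+v/4) for u,v in((352,318),(388,320),(424,322),(459,326))],.073).round(4))
O=np.array([.536,-.04]);y=np.radians(-4.2);X=np.array([np.cos(y),np.sin(y)]);Y=np.array([-X[1],X[0]])
for k in(33,11,-11,-33): print((O-.062*X+k/1e3*Y).round(4),"ball off",(O-.07115*X+k/1e3*Y).round(4))
m=O-.062*X; print(m, O-.092*X, O-.067*X)
a=O-.094*X;b=O-.067*X
go((.53,.0,.21,-4.2),(*a,.2,-4.2))
E
```

```text
[[ 4.679e-01  3.000e-04  7.300e-02]
 [ 4.671e-01 -2.170e-02  7.300e-02]
 [ 4.663e-01 -4.360e-02  7.300e-02]
 [ 4.643e-01 -6.510e-02  7.300e-02]]
[ 0.4766 -0.0025] ball off [ 0.4675 -0.0019]
[ 0.475  -0.0245] ball off [ 0.4658 -0.0238]
[ 0.4734 -0.0464] ball off [ 0.4642 -0.0458]
[ 0.4717 -0.0684] ball off [ 0.4626 -0.0677]
[ 0.4741665  -0.03545923] [ 0.44424707 -0.03326209] [ 0.46917993 -0.03509304]
-0.0002 0.0006 0.2346 0.6774 -0.2725 0.0398  mm 183 deg 42
-0.0002 0.0006 0.2346 1.0355 -0.1605 0.0792  mm 263 deg 42
```

move_arm(
  series="0 0 0.045 0.17 -0.07 0 0.8; 0 0 0.09 0.34 -0.14 0 0.8; 0 0 0.135 0.5 -0.2 0 0.8; 0 0 0.18 0.68 -0.27 0 0.8; 0 0 0.2346 0.83 -0.22 0 0.8; 0 0 0.2346 0.98 -0.17 0 0.8; 0 0 0.2346 0.98 -0.17 0 0.8; 0 0 0.2346 0.98 -0.17 0 0.8",
)

```text
t: 16.75
eef_pos: [0.453, -0.0269, 0.2182]
tool_rot: [-0.115, -3.137, 0.001]
contact_force: [0.3, -0.2, -0.2]
opening: 0.099
finger_force: 0.0
```

```bash
python3 - <<'E'
from h import *
s=sense();print(s["opening"],s["joints"].round(2)); 
go((.4423,-.034,.083,-4.2),(.4692,-.036,.083,-4.2))
cv2.imwrite("pics/w8.png",get_image("wrist"))
E
```

```text
0.09873819003253435 [ 0.25  0.17 -0.36  2.07  0.07  0.92  1.35]
-0.0002 -0.0008 -0.0001 0.0394 -0.0313 0.5409  mm 136 deg 0
-0.0002 -0.0008 -0.0001 -0.0685 -0.0314 0.5407  mm 136 deg 0
```

move_arm(
  series="0 0 0 0.045 -0.031 0.15 0.8; 0 0 0 0.045 -0.031 0.3 0.8; 0 0 0 0.045 -0.031 0.45 0.8; 0 0 0 0.045 -0.031 0.54 0.8; 0 0 0 0.045 -0.031 0.54 0.8; 0 0 0 0.02 -0.031 0.54 0.8; 0 0 0 0 -0.031 0.54 0.8; 0 0 0 -0.02 -0.031 0.54 0.8; 0 0 0 -0.04 -0.031 0.54 0.8; 0 0 0 -0.055 -0.031 0.54 0.8; 0 0 0 -0.0685 -0.031 0.54 0.8; 0 0 0 -0.0685 -0.031 0.54 0.8; 0 0 0 -0.0685 -0.031 0.54 0.8",
)

```text
t: 18.1
eef_pos: [0.4682, -0.0351, 0.0852]
tool_rot: [-0.114, -3.134, 0.001]
contact_force: [-9.4, 1.8, 5.8]
opening: 0.102
finger_force: 5.8
```

move_arm(
  series="0 0 0 0.04 0 0 0.8; 0 0 0 0.1 0 0 0.8; 0 0 0 0.1 0 -0.15 0.8; 0 0 0 0.1 0 -0.35 0.8; 0 0 0 0.065 0.03 -0.54 0.8; 0 0 0 0.065 0.03 -0.54 0.8; 0 0 0 0.065 0.03 -0.54 0.8",
)

```text
t: 18.8
eef_pos: [0.4568, -0.0265, 0.2218]
tool_rot: [0.114, 3.134, -0.0]
contact_force: [-0.3, 0.3, -0.5]
opening: 0.096
finger_force: 0.0
```

```bash
python3 - <<'E'
from h import *
s=sense();print(s["eef_pos"],s["tool_rot"]); np.save("s9.npy",s,allow_pickle=True)
im=get_image("wrist");cv2.imwrite("pics/w9.png",im); top=get_image("top");cv2.imwrite("pics/top9.png",top)
t0=cv2.imread("pics/top0.png")
d=cv2.absdiff(t0,top).max(2); n,l,st,c=cv2.connectedComponentsWithStats((d[120:300,220:500]>40).astype(np.uint8))
for i in range(1,n):
    if st[i,4]>5: print(st[i]+np.array([220,120,0,0,0]),c[i]+[220,120])
C=cam("wrist",s); O=np.array([.536,-.04]);y=np.radians(-4.2);X=np.array([np.cos(y),np.sin(y)]);Y=np.array([-X[1],X[0]])
g=im.max(2).astype(int)
for i,k in enumerate((33,11,-11,-33),1):
    L=[np.r_[O+(-.062+dx)*X+k/1e3*Y,.070] for dx in np.arange(-.018,.019,.003)]
    p=proj(C,L); print(i,p[[0,-1]].round().tolist(),[int(g[int(b)-1:int(b)+2,int(a)-1:int(a)+2].mean()) for a,b in p.round()])
E
```

```text
[ 0.45677769 -0.02651126  0.22176836] [ 1.13947920e-01  3.13369987e+00 -4.75205442e-04]
[271 177   4   4  10] [272.5 178.7]
[432 191   4   6  15] [433.26666667 193.93333333]
[404 198   4   6   8] [405.75 200.25]
[ 309  206  103   94 5035] [366.99106256 255.31380338]
[390 208   4   5   7] [391.71428571 210.14285714]
[361 235   4   3   7] [362.57142857 236.14285714]
[366 235  19   2  23] [374.34782609 235.34782609]
[345 237   4   3   6] [346.33333333 237.83333333]
[353 237   5   5   9] [354.88888889 238.77777778]
[300 240   5   3  12] [301.58333333 240.83333333]
[312 246   6   8  18] [314.55555556 249.33333333]
[428 249   5   4   8] [430.    250.625]
[311 280  28   6  70] [324.62857143 282.67142857]
1 [[343.0, 186.0], [342.0, 219.0]] [75, 69, 85, 103, 109, 117, 107, 88, 88, 105, 120, 150, 161]
2 [[321.0, 186.0], [321.0, 219.0]] [91, 90, 100, 114, 96, 81, 81, 81, 84, 106, 120, 153, 162]
3 [[300.0, 186.0], [300.0, 219.0]] [136, 121, 126, 169, 146, 115, 115, 114, 123, 167, 156, 157, 172]
4 [[278.0, 186.0], [279.0, 219.0]] [87, 84, 80, 101, 107, 115, 105, 91, 89, 106, 121, 157, 163]
```

move_arm(
  series="0 0 0 0 0 -0.1 0.8; 0 0 0 -0.15 0 -0.1 0.8; 0 0 0 -0.32 0 -0.1 0.8; 0 0 0 -0.32 0 -0.1 0.8; 0 0 0 -0.32 0 -0.1 0.8",
)

```text
t: 19.4
eef_pos: [0.5342, -0.0324, 0.2426]
tool_rot: [-0.114, -3.136, -0.001]
contact_force: [-0.7, 1.1, 0.8]
opening: 0.102
finger_force: 0.0
```

```bash
python3 - <<'E'
from h import *
s=sense();print(s["t"],s["eef_pos"]); np.save("s10.npy",s,allow_pickle=True)
im=get_image("wrist");cv2.imwrite("pics/w10.png",im)
C=cam("wrist",s); O=np.array([.536,-.04]);y=np.radians(-4.2);X=np.array([np.cos(y),np.sin(y)]);Y=np.array([-X[1],X[0]])
# rectify deck patch at ball height z=.07: rows = stirrer x -85..-40 mm, cols = y 45..-45
xs=np.arange(-85,-39,1.5); ys=np.arange(45,-46,-1.5)
P=[np.r_[O+x/1e3*X+k/1e3*Y,.069] for x in xs for k in ys]
p=proj(C,P).astype(np.float32).reshape(len(xs),len(ys),2)
g=cv2.remap(im.max(2),p[...,0],p[...,1],cv2.INTER_LINEAR)
print(p[0,0],p[-1,-1])
lv=" .:-=+*#%@"
for x,r in zip(xs,g): print(f"{x:6.1f}","".join(lv[min(int(v)*10//256,9)] for v in r))
E
```

```text
19.4 [ 0.53418618 -0.03241189  0.24259948]
[355.14465 102.98566] [268.24942 147.43515]
 -85.0 ++++++++++++++++++++#%%%%%%%%%%%%%%%%%%%%%%%%%%%%%%%%%%%%%%%%
 -83.5 ++++++++++++++++++++#%%%%%%%%%%#####%%%%%%%%#%%%##########%#%
 -82.0 ---===-======------=+**********+++++*************++++++++****
 -80.5 ::-----------:------=+++++++++++++++++++++++=+++++=======++++
 -79.0 ::-:--:----------:-=++++++++++++=++++++++++=++++++==========+
 -77.5 ::--:::---::-------=++++++++++++++++++++++++=======+++======+
 -76.0 --::----:---:-:::--=+++++++++++=++++++++++=========+========+
 -74.5 ::::-:---:::-:----==+++++++++++=++++++++++================+++
 -73.0 --:::::----::--:--=+++++++++++=+++++++++++===========+=+====+
 -71.5 -:-::------::::---=++++++++++++===+++++++======-::=++++====++
 -70.0 :::--:--=--::::---=+++++++++++====+++++++======:::-++*+====++
 -68.5 -----:-----::-::--=+++***+++++====+*+*+++====+=:-:-=+++=====+
 -67.0 ::::-----::----:--=+*******++===++******++==+====::-====+===+
 -65.5 ::-----::::-----:-+*********+====++******+=====+-::---++===++
 -64.0 ::::----:::---::--+****+****+====+**+++*
[... 425 characters left out ...]
=========+
 -53.5 ::::-::::::::-::-==--++++========-:-=+++===================++
 -52.0 :::::::::::::::--==--++++========-:-=++++==================++
 -50.5 :::::::::-:::::-+++=-=+++=========--=++++==================++
 -49.0 :::-:::----::::-+++========+++++++===+++++++++====++=======++
 -47.5 ::---::-=+=--::-+++++++++=+++++++++=+*+++++++++++=+*+=====+++
 -46.0 :::-:::-=++-:::-+++++++++++++++++++++*++++++++++++**+====++++
 -44.5 --:------==-----+++++++++++++++++++++++++++++++++++++====++++
 -43.0 +=========+++++++++*#############*****###############*++*####
 -41.5 ***************#%%%%%%%%%%%%%%%%%%%%%%%%%%%%%%%%%%%%%%%%%%%%%
 -40.0 **************#%%%%%%%%%%%%%%%%%%%%%%%%%%%%%%%%%%%%%%%%%%%%%%
```

```bash
python3 - <<'E'
from h import *
s=np.load("s10.npy",allow_pickle=True).item(); im=cv2.imread("pics/w10.png")
C=cam("wrist",s); O=np.array([.536,-.04]);y=np.radians(-4.2);X=np.array([np.cos(y),np.sin(y)]);Y=np.array([-X[1],X[0]])
xs=np.arange(-82,-44,1.5); ys=np.arange(45,20,-1.)
p=proj(C,[np.r_[O+x/1e3*X+k/1e3*Y,.069] for x in xs for k in ys]).astype(np.float32).reshape(len(xs),len(ys),2)
g=cv2.GaussianBlur(cv2.remap(im.mean(2).astype(np.float32),p[...,0],p[...,1],cv2.INTER_LINEAR),(3,3),0)
g=(g-g[2:-2].min())/(np.percentile(g,95)-g[2:-2].min())
for x,r in zip(xs,g): print(f"{x:6.1f}","".join(" .:-=+*#%@"[int(np.clip(v*10,0,9))] for v in r))
E
```

```text
-82.0 ++*################***+++
 -80.5 ===+++++++++++++++++=====
 -79.0 :::::::--:::--::----:----
 -77.5 :::::::::::::::::::::::--
 -76.0 :::::::::---:::::::::::::
 -74.5 :::::::::------::::::::::
 -73.0 -::::::::-+**+=-...:--:::
 -71.5 -:::::::-=*%%#+-.  ::::::
 -70.0 ::::-:::-+#%@%*-.  ::::::
 -68.5 ::::--::-=+*#*=:.:--:::::
 -67.0 ::::::--====--:.:=*+=-:::
 -65.5 ::::::-+#*=:..  :+%#+--::
 -64.0 ::::::=#@%*-....-*@%*-:::
 -62.5 ::::::=#@@%*=::=*%@@*-:::
 -61.0 ::::::-*%@@@#**%@@@@*-::-
 -59.5 ::::::-+#@@@@@@@@@@#+-:--
 -58.0 ::::::--+#@@@@@@@%#+-----
 -56.5 ::::::::-=**#%%#*+=-::---
 -55.0 ::::::::::--====--:::::--
 -53.5 :::::::::::::::::::::::--
 -52.0 .:::::::::::::::::::::-*#
 -50.5 :::::::::::::--:::::::+@@
 -49.0 :::::::::::-=**=-:::::*@@
 -47.5 .:::::::::-+%@@%+-::::*@@
 -46.0 :::---::::-+@@@@*=-::-*@@
 -44.5 :::----:::-+%@@@*=----#@@
```

Toggle 1 is off, with its ball at x ≈ -70 mm like toggle 4. Toggles 2 and 3 are on.

```bash
python3 -c "
from h import *
print(close_job())"
```

```text
the job is handed in; nothing more can be done
None
```

I handed the job in at about 19.4 s of robot time; `close_job` gave no verdict. I turned three levelling screws to match the untouched front-left one, all within about 7° by their pointers. Toggles 2 and 3, for the two bottles, are on, and 1 and 4 are off. I couldn't measure the foot loads or the level directly.

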